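# Find the tube carrier's balance point on the riser edge and set its carry handle there

## Task

The loaded tube carrier has to be carried level, so find its balance point: gently push it by its tail, lengthwise along the steel riser and out over the riser's end edge, and stop as soon as it tips freely over that edge so that it rests there only just tipped, nose lightly on the mat. Leave it lying like that and mark the point by sliding its carry handle along it until the handle's index points stand right at the edge, without dragging the carrier along or pressing hard on it. Let go and leave everything else where it is.

Things in the scene. Friction and masses are not known exactly. Their poses are not given: they have to be found in the camera images.
- carrier: Tube carrier: straight bare-aluminium block 380 long (x), 40 wide (y), 28 high (z), two rows of grey tube caps on top up to 37 mm. Lies along the riser; origin at its underside's centre, +x to the nose, the end reaching out past the edge. 0.53 to 0.88 kg. The tubes' filling cannot be seen: its balance point is unknown, up to 40 mm either side of its middle. When tipped, its nose rests on the mat.
- tail (a point): Centre of the carrier's tail end: a flat upright face 40 mm wide, 28 mm high, 190 mm from the carrier's middle; this point is 14 mm above the underside. Axes as the carrier's. Friction with steel is about 0.6. A tool still pressed on this face holds the tail down by friction and delays the tipping; eased off, the carrier tips by itself (0.13 to 0.22 rad) and stays so.
- grip (a point): Middle of the grip tab of the carrier's black carry handle, 66 mm above the carrier's underside. The upright tab is 46 mm long (along the carrier), 14 mm thick, from 46 to 81 mm above the underside, on a bridge 36 long and 50 wide over the tubes. The handle slides along the carrier against 0.8 N of friction and stays where left; it starts on the tail half. Axes as the carrier's.
- index (a point): The handle's index point: on the carrier's centre line at the level of its underside, straight below the grip tab's middle (the cheeks end in points there, on both flanks). Axes as the carrier's.
- handle (a joint): Position of the handle along the carrier, m: 0 is 85 mm tailward of the carrier's middle, growing towards the nose; can run from -0.06 to 0.24. Pushed at the end of its tab it slides and the carrier stays; held in a tight pinch and moved a little off the carrier's slope, it drags or lifts the carrier.
- riser: Fixed stainless step, 300 mm long (x), 170 mm wide (y), 30 mm high, standing on the mat. Origin at the centre of its underside, on the mat.
- edge (a point): Middle of the riser's straight top end edge, the tipping edge, 30 mm above the mat: x points outward over the edge along the riser's length, y along the edge, z up.
- mat: Fixed white bench mat 560 x 1020 x 2 mm under everything, its top 2 mm above the table. Origin at the centre of its underside.
- timer: Bystander: white digital timer, 62 x 46 x 16 mm, lying on the riser beside the carrier. Origin at the centre of its underside.
- tip_box: Bystander: pipette-tip box, pale base with yellow tray, 122 x 86 x 64 mm, on the mat near the landing place of the carrier's nose. Origin at the centre of its underside.
- tube_rack: Bystander: red tube rack, 115 x 245 x 47 mm. Origin at the centre of its underside.
- cooler: Bystander: orange round cooling block with a slanted top carrying a clear well plate, base 156 mm across, about 95 mm tall. Origin at the centre of its underside.
- beaker: Bystander: glass beaker, 100 mm across, 130 mm tall. Origin at the centre of its underside.
- spray_bottle: Bystander: white spray bottle, 72 mm across, 205 mm tall. Origin at the centre of its underside.
- pipette: Bystander: black hand pipette lying on its side, 240 x 45 x 24 mm, on the mat alongside the riser, nearer the robot. Origin at the centre of its underside.

How it is judged (in metres and radians):
On the way:
1. the carrier is tipped over the riser's edge, its nose on the mat, and nothing of the robot touches it (angle between carrier's own z axis and vertical above 0.09 rad and contact force between carrier and mat above 0.005 N and contact force between carrier and riser above 1 N and contact force between each of the fingers, the arm and carrier below 0.01 N), for 0.2 s.
At the end, for the whole second after the job is handed in: At rest: the carrier lies across the riser's end edge, tipped over 0.09 rad, nose on the mat and only just tipped (nose bears on the mat with less than 0.4 N: balance point within about 1 cm of the edge); the handle's index point is within 7 mm of the edge, measured square to it (angle between carrier's own z axis and vertical above 0.09 rad and contact force between carrier and mat between 0.005 and 0.4 N and contact force between carrier and riser above 1 N and x of index in the frame of edge between -0.007 and 0.007 m and linear speed of carrier below 0.01 m/s); the robot touches nothing.
It fails at once if the carrier is pressed or levered against the riser with more than 20 N (contact force between carrier and riser above 20 N).
It fails at once if the carrier is shoved or dropped (faster than 0.35 m/s) (linear speed of carrier above 0.35 m/s).
It fails at once if a bystander is moved by more than 15 mm (distance of any of timer, tip_box, tube_rack, cooler, beaker, spray_bottle, pipette from where it was at the start of the episode above 0.015 m).
It also fails if it takes over 72 s, if anything falls off the work surface, if the arm or the gripper's body presses on something with over 40 N, if the wrist force passes 120 N, or if a joint passes its speed limit or range.

## Robot

A 6-joint arm with a two-finger parallel gripper is mounted at the origin on the work surface. World frame = base frame: x ahead of the robot, y to its left, z up, the work surface at z = 0. Lengths are in m, angles in degrees, forces in N, time in s.
With the tool pointing down it reaches from about 0.35 to 0.875 m from the base axis. Payload 4.2 kg.
Tool frame: the origin (TCP) lies midway between the tips of the shut fingers; the grasp point (between the pads) lies 19 mm behind it; z points along the fingers, y is the direction in which the jaws open and shut (so a half turn about z gives the same grasp; the last joint's range is limited). The gripper opens to 87 mm and grips with 3 to 60 N. Pads are 19 mm wide; open, the fingers measure 117 mm over their backs; the gripper's body (75 mm by 190 mm) begins 51 mm behind the grasp point.
Start: joints at [-60.642, 22.042, 0.453, 0, -68.411, -14.817], TCP at [0.157, -0.605, 0.223] pointing down, gripper open.
Joint ranges: [-179.83, 179.83], [-69.29, 118.12], [-61.27, 80.66], [-181.25, 117.63], [-171.15, -9.14], [-177.46, 177.46]. Speed limits (degrees/s): [159.86, 159.86, 180, 180, 180, 180].

## Interface

Orientations are given as a 3x3 rotation matrix whose columns are the frame's x, y, z axes.
In Python, from station import r gives the robot as it stands.
- The arm moves only by the tool carry_out, never from a script. Its argument "steps" is a list of rows, each a list of 2 entries, a list of its own where there are three numbers: the shift along the tool's x, y, z in cm, then the turn about the tool's z in degrees. In form: [[[x, y, z], twist], ...]. A call has 1 to 20 rows; each row is the pose to reach, as a shift and turn from the pose measured when the call began, along the tool's axes at that moment; what a row does not reach only later rows make up. A row lasts 1/10 s, in which the tool goes at most 50 mm and 8.59 degrees, less where a joint would pass 70% of its speed; a pose out of reach is approached as far as the arm can. A call with a gripper value outside its range is refused whole. "gripper" is the gripper's target within -1 to 1 (fully open at 1, half-way at 0, shut at -1), set as the call begins (left out, the last holds). The fingers move at their own pace and stop on an object; the grip force is fixed at half the most. Time passes only in rows, so rows that repeat a pose let the fingers close. It gives the time, the measured TCP pose, the force and the opening at its end, in the units of the state.
- r.sense(): the state, without advancing time (a new reading comes with each control period).
- r.capture(name): name is "scene" or "top" or "wrist"; returns the picture (384x512x3 uint8, red, green, blue); there is no depth.
- r.calibration(name): a dict with "camera_matrix" (3x3 intrinsics, pixels), "world_from_camera" (4x4, takes a point from camera to world coordinates). Camera axes: x right, y up, looking along -z (the intrinsics and any distortion apply to the point x, -y, -z); pixel columns grow to the right and rows downward; lengths in m; the calibration is good to about 2 mm. A picture is of the moment at which its call begins: read the wrist's pose just before it. calibration takes no time and is no camera call; for the wrist camera it gives the pose at the moment of the call.
- r.finish_job(): hands the job in, once; it reports no verdict.
Trained networks look in the newest picture that a camera, given by its name, has taken for a name from the list of things; names that differ only in an ending like _2 or _b are one class to them, and where a whole thing is asked for, a point or a joint stands for the part that bears it (a point fixed in the world has none). Each returns a list of dicts, best first, with "confidence" (0 to 1); they miss things now and then, are a little off and sometimes report something else, mostly with a low value. They report only what shows in the picture. A call takes as long as a camera call.
- r.cut_out(camera, target): "pixels" (384x512 bool, what is visible of it).
- r.place_of(camera, target): "centre" ([x, y, z] in m, in world coordinates, good to about 4 mm: a listed point, or the origin of a listed thing).
The state is a dict: "time_s": time; "joints": joint angles; "joint_velocities": joint speeds; "effort": joint torques, N m; "tcp_pos": TCP position; "ee_rot": TCP orientation; "wrist_force": force on the tool from outside, world axes, zero at the start; "moment": the same for the moment, N m; "gripper_width": opening from 0.0 (shut) to 1.0 (fully open).
Only numpy, scipy, OpenCV 4.12 (cv2) and the standard library are available. Lean on these libraries where they do the work, as an engineer would, in place of code of your own. Each camera call takes 0.05 s, during which the arm holds its last target. There are 200 camera calls.

## Working session

There is one attempt and no reset: what is moved stays moved. The work goes in short steps, Python scripts to look and compute and a tool call to move; the robot and the scene stay as the last step left them, time stands still between calls to the robot, and variables do not carry over. Pictures are saved under pics/ and viewed, about 8 in all and at most 12, crops included, and the job is handed in when it is done.

Besides the shell and the picture viewer there is one more tool, called after "Call:" in YAML: its name, and indented under it one key for each argument. carry_out: Moves the arm, as the interface text tells. Its arguments: {"type":"object","properties":{"steps":{"type":"array","items":{"type":"array"}},"gripper":{"type":"number"}},"required":["steps"]}

```bash
mkdir -p pics; ls
python3 - <<'E'
from station import r
import cv2,numpy as np
np.set_printoptions(precision=4,suppress=True)
s=r.sense();print(s['time_s'],s['tcp_pos'],s['ee_rot'],s['wrist_force'],s['gripper_width'])
for c in ['scene','top']:
    im=r.capture(c);cv2.imwrite(f'pics/{c}0.png',im[:,:,::-1])
    print(c,r.calibration(c))
    for t in ['carrier','tail','grip','index','edge','riser','timer','tip_box','pipette','cooler','tube_rack','beaker','spray_bottle']:
        o=r.place_of(c,t);print(t,[(np.round(d['centre'],4),round(d['confidence'],2)) for d in o[:2]])
print(r.sense()['time_s'])
E
```

```text
pics
0.0 [ 0.1568 -0.6044  0.2214] [[-0.968  -0.2509 -0.0006]
 [-0.2509  0.968   0.0021]
 [ 0.0001  0.0022 -1.    ]] [ 0.3123 -0.4178  0.0308] 0.9957296700165043
scene {'camera_matrix': array([[457.7636,   0.    , 250.6938],
       [  0.    , 457.7636, 193.6262],
       [  0.    ,   0.    ,   1.    ]]), 'world_from_camera': array([[ 0.8135, -0.4787,  0.3302,  1.0054],
       [ 0.5815,  0.6697, -0.4618, -0.628 ],
       [-0.0001,  0.5677,  0.8232,  1.1758],
       [ 0.    ,  0.    ,  0.    ,  1.    ]])}
carrier [(array([0.4912, 0.0492, 0.031 ]), 0.61)]
tail [(array([ 0.5071, -0.1412,  0.0439]), 0.63)]
grip [(array([0.5176, 0.1102, 0.0351]), 0.61), (array([ 0.4998, -0.0254,  0.0932]), 0.58)]
index []
edge [(array([0.517 , 0.1102, 0.0349]), 0.61), (array([ 0.5099, -0.1403,  0.0429]), 0.55)]
riser [(array([ 0.525 , -0.0387,  0.0041]), 0.88)]
timer [(array([ 0.583 , -0.0526,  0.0333]), 0.52)]
tip_box [(array([0.6597, 0.2394, 0.0032]), 0.71), (array([ 0.7787, -0.1759, -0.0008]), 0.33)]
pipette [(array([ 0.3827, -0.0951,  0.0036]), 0.93)]
cooler [(array([ 0.5649, -0.4783,  0.0039]), 0.79)]

[... 765 characters left out ...]
94]), 0.51)]
index []
edge [(array([0.5187, 0.1081, 0.0348]), 0.94), (array([ 0.5066, -0.1427,  0.05  ]), 0.62)]
riser [(array([ 0.5226, -0.0393,  0.0017]), 0.58), (array([ 0.3809, -0.0962,  0.    ]), 0.52)]
timer []
tip_box [(array([0.6633, 0.2389, 0.0036]), 0.83), (array([ 0.5638, -0.4749,  0.0029]), 0.66)]
pipette [(array([ 0.3822, -0.0997, -0.0016]), 0.55), (array([0.4944, 0.0471, 0.0367]), 0.35)]
cooler [(array([ 0.5657, -0.4805,  0.0008]), 0.7)]
tube_rack [(array([0.7773, 0.1183, 0.0034]), 0.92), (array([0.4978, 0.0435, 0.0341]), 0.45)]
beaker [(array([ 0.7834, -0.17  ,  0.0001]), 0.61), (array([0.6646, 0.454 , 0.0048]), 0.48)]
spray_bottle [(array([0.6664, 0.4516, 0.0041]), 0.67)]
1.4
```

View pics/scene0.png

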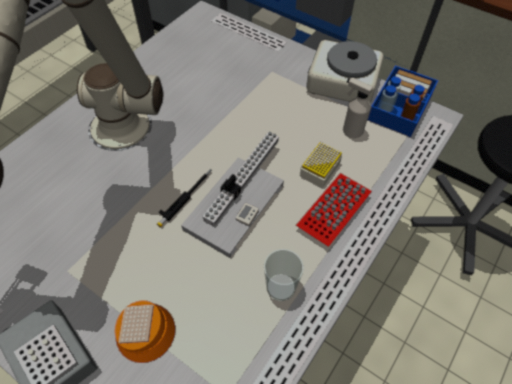

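View pics/top0.png

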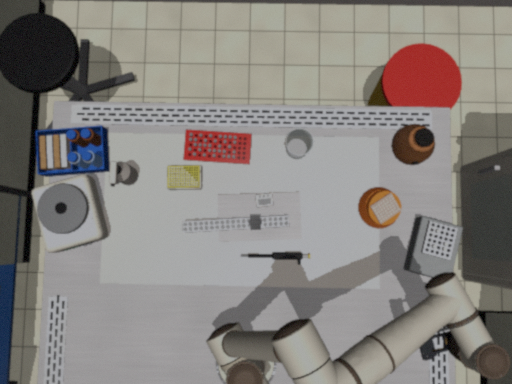

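Call:
carry_out:
  steps:
    - [[-44,30,-8],-80]
    - [[-44,30,-8],-80]
    - [[-44,30,-8],-80]
    - [[-44,30,-8],-80]
    - [[-44,30,-8],-80]
    - [[-44,30,-8],-80]
    - [[-44,30,-8],-80]
    - [[-44,30,-8],-80]
    - [[-44,30,-8],-80]
    - [[-44,30,-8],-80]
    - [[-44,30,-8],-80]
    - [[-44,30,-8],-80]
    - [[-44,30,-8],-80]
    - [[-44,30,-8],-80]
    - [[-44,30,-8],-80]
    - [[-44,30,-8],-80]
  gripper: -1

```text
time_s: 3.0
tcp_pos: [0.5068, -0.205, 0.3026]
ee_rot: [[0.077, -0.997, -0.0], [-0.997, -0.077, -0.0], [-0.0, 0.0, -1.0]]
wrist_force: [-0.3, 0.1, -0.6]
gripper_width: 0.002
```

Run:
```python
from station import r
import cv2,numpy as np
np.set_printoptions(precision=4,suppress=True)
s=r.sense();print(s['time_s'],s['tcp_pos'],s['ee_rot'],s['joints'],s['gripper_width'],s['wrist_force'])
c='wrist';cal=r.calibration(c)
im=r.capture(c);cv2.imwrite(f'pics/{c}1.png',im[:,:,::-1])
print(c,cal)
for t in ['carrier','tail','grip','edge','riser','timer']:
    o=r.place_of(c,t);print(t,[(np.round(d['centre'],4),round(d['confidence'],2)) for d in o[:2]])
```

```text
3.0 [ 0.5068 -0.205   0.3026] [[ 0.0775 -0.997  -0.0002]
 [-0.997  -0.0775 -0.    ]
 [-0.      0.0002 -1.    ]] [ -5.0224  11.6715  -2.7161   0.0016 -75.6223   9.4659] 0.0023716239848458457 [-0.3335  0.1093 -0.6356]
wrist {'camera_matrix': array([[315.8185,   0.    , 255.1813],
       [  0.    , 315.8185, 196.256 ],
       [  0.    ,   0.    ,   1.    ]]), 'world_from_camera': array([[-0.9969,  0.0759,  0.0182,  0.5109],
       [-0.0781, -0.9674, -0.2408, -0.2698],
       [-0.0007, -0.2415,  0.9704,  0.464 ],
       [ 0.    ,  0.    ,  0.    ,  1.    ]])}
carrier []
tail [(array([ 0.5081, -0.1435,  0.0471]), 0.77)]
grip []
edge []
riser []
timer []
```

View pics/wrist1.png

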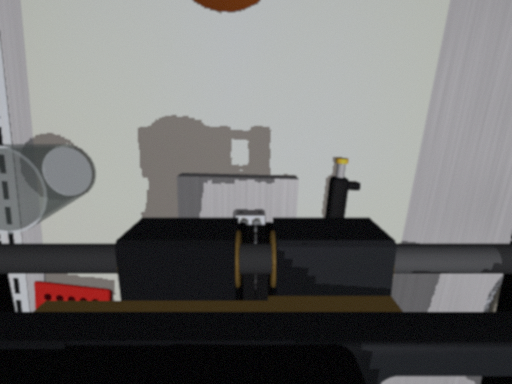

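Call:
carry_out:
  steps:
    - [[-42,-3,0],0]
    - [[-42,-3,0],0]
    - [[-42,-3,0],0]
    - [[-42,-3,0],0]
    - [[-42,-3,0],0]
    - [[-42,-3,0],0]
    - [[-42,-3,0],0]
    - [[-42,-3,0],0]
    - [[-42,-3,0],0]
    - [[-42,-3,0],0]
    - [[-42,-3,0],0]
    - [[-42,-3,0],0]

```text
time_s: 4.55
tcp_pos: [0.5042, 0.2159, 0.3027]
ee_rot: [[0.078, -0.997, -0.0], [-0.997, -0.078, -0.0], [0.0, 0.0, -1.0]]
wrist_force: [0.3, -0.2, 0.3]
gripper_width: 0.003
```

Run:
```python
from station import r
import cv2,numpy as np
np.set_printoptions(precision=4,suppress=True)
s=r.sense();print(s['time_s'],s['tcp_pos'],s['ee_rot'])
c='wrist';cal=r.calibration(c);np.savez('pics/cal2.npz',K=cal['camera_matrix'],T=cal['world_from_camera'])
im=r.capture(c);cv2.imwrite(f'pics/{c}2.png',im[:,:,::-1])
for t in ['carrier','grip','edge','riser','timer','tip_box']:
    o=r.place_of(c,t);print(t,[(np.round(d['centre'],4),round(d['confidence'],2)) for d in o[:2]])
    o=r.cut_out(c,t)
    if o and t in('carrier','riser','grip'):np.save(f'pics/m_{t}.npy',o[0]['pixels']);print(o[0]['confidence'],o[0]['pixels'].sum())
```

```text
4.55 [0.5042 0.2159 0.3027] [[ 0.078  -0.997  -0.0001]
 [-0.997  -0.078  -0.0002]
 [ 0.0002  0.0001 -1.    ]]
carrier [(array([0.4993, 0.0445, 0.0307]), 0.77)]
0.57 6170
grip []
edge [(array([0.5185, 0.1109, 0.0321]), 0.59)]
riser []
0.59 8986
timer []
tip_box [(array([0.6633, 0.2387, 0.003 ]), 0.59)]
```

View pics/wrist2.png

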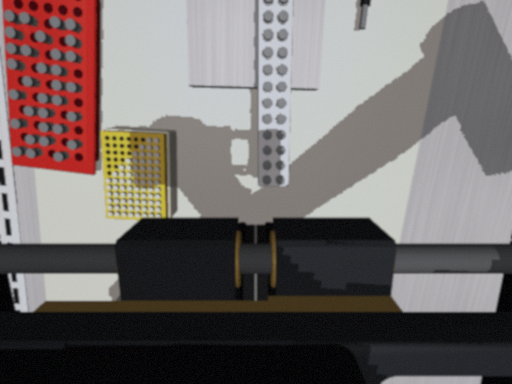

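```bash
cat > h.py <<'E'
import numpy as np,cv2
def ray(K,T,uv,z):
    uv=np.atleast_2d(uv).astype(float)
    d=np.c_[(uv[:,0]-K[0,2])/K[0,0],-(uv[:,1]-K[1,2])/K[1,1],-np.ones(len(uv))]@T[:3,:3].T
    o=T[:3,3];return o+d*((z-o[2])/d[:,2])[:,None]
E
python3 - <<'E'
from h import *
np.set_printoptions(precision=4,suppress=True)
f=np.load('pics/cal2.npz');K,T=f['K'],f['T'];print(T)
g=cv2.imread('pics/wrist2.png',0).astype(float)
print(g[80:94,[200,225,245,300,312]].astype(int).T)
pts=[]
for u in list(range(196,253))+list(range(296,316)):
    col=g[80:90,u]; d=np.diff(col); k=np.argmin(d)
    pts.append((u,80+k+.5))
P=ray(K,T,pts,0.032)
a=np.polyfit(P[:,0],P[:,1],1);res=P[:,1]-np.polyval(a,P[:,0]);print('edge y=a x+b',a,np.degrees(np.arctan(a[0])),res.std(), P[0],P[-1])
m=np.load('pics/m_carrier.npy');rows=[v for v in range(5,180) if m[v].any()]
L=[(np.where(m[v])[0][0],v) for v in rows];R=[(np.where(m[v])[0][-1]+1,v) for v in rows]
for z in (.06,):
  for n,Q in(('L',L),('R',R)):
    W=ray(K,T,Q,z);b=np.polyfit(W[:,1],W[:,0],1);print(n,b,np.degrees(np.arctan(b[0])),(W[:,0]-np.polyval(b,W[:,1])).std(),np.polyval(b,[0.05,.15,.23]))
print(rows[0],rows[-1],ray(K,T,[[274,rows[-1]+.5]],.06))
E
```

```text
[[-0.9969  0.0765  0.0183  0.5083]
 [-0.0786 -0.9674 -0.2407  0.1512]
 [-0.0008 -0.2414  0.9704  0.4641]
 [ 0.      0.      0.      1.    ]]
[[188 187 188 187 172 138 105 138 186 204 201 202 203 203]
 [192 194 192 191 187 169 126 113 151 190 203 203 203 202]
 [191 192 189 192 193 185 156 116 136 184 201 204 201 203]
 [189 189 190 190 191 190 186 167 127 113 153 189 203 202]
 [191 192 192 190 193 195 190 177 142 106 142 185 200 201]]
edge y=a x+b [0.0538 0.0844] 3.077638943509927 0.00040159026554076885 [0.5883 0.1168 0.032 ] [0.4341 0.1084 0.032 ]
L [-0.0828  0.5175] -4.734410667911227 0.0003723334988925271 [0.5134 0.5051 0.4985]
R [-0.077   0.4765] -4.402215685401172 0.000516285869959175 [0.4727 0.465  0.4588]
5 179 [[0.4781 0.2271 0.06  ]]
```

Call:
carry_out:
  steps:
    - [[40.5,2.4,0],0]
    - [[40.5,2.4,0],0]
    - [[40.5,2.4,0],0]
    - [[40.5,2.4,0],0]
    - [[40.5,2.4,0],0]
    - [[40.5,2.4,0],0]
    - [[40.5,2.4,0],0]
    - [[40.5,2.4,0],0]
    - [[40.5,2.4,5],0]
    - [[40.5,2.4,10],0]
    - [[40.5,2.4,15],0]
    - [[40.5,2.4,20],0]
    - [[40.5,2.4,23],0]
    - [[40.5,2.4,25],0]
    - [[40.5,2.4,26],0]
    - [[40.5,2.4,26],0]
    - [[40.5,2.4,26],0]

```text
time_s: 6.9
tcp_pos: [0.5132, -0.1889, 0.0435]
ee_rot: [[0.079, -0.997, 0.002], [-0.997, -0.079, -0.0], [0.001, -0.002, -1.0]]
wrist_force: [0.3, -1.1, 0.5]
gripper_width: 0.005
```

Run:
```python
from station import r
import cv2,numpy as np
np.set_printoptions(precision=4,suppress=True)
s=r.sense();print(s['time_s'],s['tcp_pos'],s['ee_rot'],s['wrist_force'])
c='wrist'
im=r.capture(c);cv2.imwrite(f'pics/{c}3.png',im[:,:,::-1])
c='scene';K=r.calibration(c)
im=r.capture(c);cv2.imwrite(f'pics/{c}3.png',cv2.resize(im[110:270,150:320,::-1],None,fx=3.5,fy=3.5,interpolation=cv2.INTER_CUBIC))
```

```text
6.9 [ 0.5132 -0.1889  0.0435] [[ 0.0795 -0.9968  0.0019]
 [-0.9968 -0.0795 -0.0005]
 [ 0.0006 -0.0018 -1.    ]] [ 0.2768 -1.0541  0.4784]
```

View pics/scene3.png

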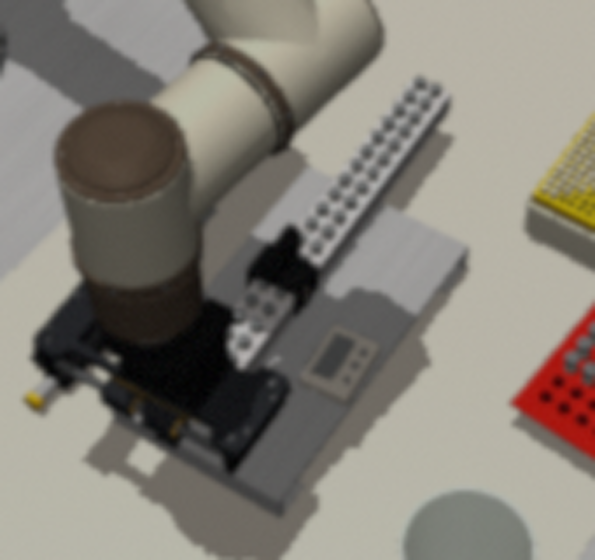

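Call:
carry_out:
  steps:
    - [[-1,0,0],0]
    - [[-2,0,0],0]
    - [[-2.7,0,0],0]
    - [[-3,0,0],0]
    - [[-3.2,0,0],0]
    - [[-3.4,0,0],0]
    - [[-3.6,0,0],0]
    - [[-3.8,0,0],0]
    - [[-4.0,0,0],0]
    - [[-4.2,0,0],0]
    - [[-4.4,0,0],0]
    - [[-4.6,0,0],0]
    - [[-4.8,0,0],0]
    - [[-5.0,0,0],0]
    - [[-5.2,0,0],0]
    - [[-5.3,0,0],0]
    - [[-5.3,0,0],0]

```text
time_s: 8.7
tcp_pos: [0.5092, -0.1358, 0.044]
ee_rot: [[0.079, -0.997, 0.003], [-0.997, -0.079, -0.0], [0.0, -0.003, -1.0]]
wrist_force: [0.4, -1.2, 0.4]
gripper_width: 0.008
```

```bash
cat > look.py <<'E'
from station import r
import cv2,numpy as np,sys
np.set_printoptions(precision=4,suppress=True)
s=r.sense();print(s['time_s'],s['tcp_pos'],s['wrist_force'],s['ee_rot'][:,0])
for c in ['scene','top']:
    im=r.capture(c);cv2.imwrite(f'pics/{c}_{s["time_s"]:.1f}.png',im[:,:,::-1])
    for t in sys.argv[1:]:
        o=r.place_of(c,t);print(c,t,[(np.round(d['centre'],4),round(d['confidence'],2)) for d in o[:2]])
E
python3 look.py carrier grip
```

```text
8.7 [ 0.5092 -0.1358  0.044 ] [ 0.3826 -1.1556  0.3973] [ 0.0794 -0.9968  0.0004]
scene carrier [(array([0.4907, 0.0652, 0.0329]), 0.96)]
scene grip [(array([ 0.4965, -0.0056,  0.0952]), 0.84)]
top carrier [(array([ 0.5803, -0.0551,  0.0321]), 0.69), (array([ 0.3834, -0.0964, -0.0002]), 0.39)]
top grip []
```

Call:
carry_out:
  steps:
    - [[-0.2,0,0],0]
    - [[-0.4,0,0],0]
    - [[-0.5,0,0],0]
    - [[-0.5,0,0],0]
    - [[-0.1,0,0],0]
    - [[-0.1,0,0],0]
    - [[-0.1,0,0],0]
    - [[-0.1,0,0],0]
    - [[-0.1,0,0],0]

```text
time_s: 9.9
tcp_pos: [0.5091, -0.1347, 0.044]
ee_rot: [[0.079, -0.997, 0.003], [-0.997, -0.079, 0.0], [0.0, -0.003, -1.0]]
wrist_force: [0.0, -0.1, -0.4]
gripper_width: 0.003
```

```bash
cat > tip.py <<'E'
from station import r
import cv2,numpy as np
np.set_printoptions(precision=4,suppress=True)
s=r.sense();print(round(s['time_s'],2),s['tcp_pos'],s['wrist_force'],s['ee_rot'][:,0])
im=r.capture('scene');cv2.imwrite(f'pics/scene_{s["time_s"]:.1f}.png',im[:,:,::-1])
for t in ['grip','carrier']:
    o=r.place_of('scene',t);print(t,[(np.round(d['centre'],4),round(d['confidence'],2)) for d in o[:1]])
m=r.cut_out('scene','carrier')
if m:
    p=np.argwhere(m[0]['pixels']);k=np.sort(p@[-1,1])[-12:];q=p[np.argsort(p@[-1,1])[-12:]].mean(0);print('nose px row,col',q,len(p))
E
python3 tip.py
```

```text
9.9 [ 0.5091 -0.1347  0.044 ] [ 0.0138 -0.093  -0.3511] [ 0.0791 -0.9969  0.0002]
grip [(array([0.4951, 0.0001, 0.0933]), 0.65)]
carrier [(array([0.4924, 0.0692, 0.0332]), 0.82)]
nose px row,col [129.75   277.5833] 1326
```

Call:
carry_out:
  steps:
    - [[-0.4,0,0],0]
    - [[-0.6,0,0],0]
    - [[-0.6,0,0],0]
    - [[-0.2,0,0],0]
    - [[-0.2,0,0],0]
    - [[-0.2,0,0],0]
    - [[-0.2,0,0],0]
    - [[-0.6,0,0],0]
    - [[-0.8,0,0],0]
    - [[-0.8,0,0],0]
    - [[-0.4,0,0],0]
    - [[-0.4,0,0],0]
    - [[-0.4,0,0],0]
    - [[-0.4,0,0],0]
    - [[-0.4,0,0],0]

```text
time_s: 11.6
tcp_pos: [0.5088, -0.1307, 0.044]
ee_rot: [[0.079, -0.997, 0.003], [-0.997, -0.079, 0.0], [0.0, -0.003, -1.0]]
wrist_force: [-0.1, 0.0, 0.2]
gripper_width: 0.008
```

```bash
python3 tip.py
```

```text
11.6 [ 0.5088 -0.1307  0.044 ] [-0.0712  0.0123  0.2102] [ 0.0791 -0.9969  0.0002]
grip [(array([0.4972, 0.0025, 0.0938]), 0.61)]
carrier [(array([0.4925, 0.0736, 0.0317]), 0.75)]
nose px row,col [130.   279.75] 1297
```

Call:
carry_out:
  steps:
    - [[-0.4,0,0],0]
    - [[-0.6,0,0],0]
    - [[-0.2,0,0],0]
    - [[-0.2,0,0],0]
    - [[-0.2,0,0],0]
    - [[-0.2,0,0],0]
    - [[-0.6,0,0],0]
    - [[-0.8,0,0],0]
    - [[-0.4,0,0],0]
    - [[-0.4,0,0],0]
    - [[-0.4,0,0],0]
    - [[-0.4,0,0],0]
    - [[-0.8,0,0],0]
    - [[-1.0,0,0],0]
    - [[-0.6,0,0],0]
    - [[-0.6,0,0],0]
    - [[-0.6,0,0],0]
    - [[-0.6,0,0],0]

```text
time_s: 13.6
tcp_pos: [0.5083, -0.1247, 0.044]
ee_rot: [[0.079, -0.997, 0.003], [-0.997, -0.079, 0.0], [0.0, -0.003, -1.0]]
wrist_force: [-1.1, 0.5, 1.1]
gripper_width: 0.004
```

```bash
python3 tip.py
```

```text
13.6 [ 0.5083 -0.1247  0.044 ] [-1.0932  0.5474  1.0838] [ 0.0791 -0.9969  0.0002]
grip []
carrier [(array([0.4888, 0.0801, 0.0313]), 0.84)]
nose px row,col [127.9167 279.8333] 1292
```

Call:
carry_out:
  steps:
    - [[-0.4,0,0],0]
    - [[-0.6,0,0],0]
    - [[-0.2,0,0],0]
    - [[-0.2,0,0],0]
    - [[-0.2,0,0],0]
    - [[-0.2,0,0],0]
    - [[-0.6,0,0],0]
    - [[-0.8,0,0],0]
    - [[-0.4,0,0],0]
    - [[-0.4,0,0],0]
    - [[-0.4,0,0],0]
    - [[-0.4,0,0],0]
    - [[-0.8,0,0],0]
    - [[-1.0,0,0],0]
    - [[-0.6,0,0],0]
    - [[-0.6,0,0],0]
    - [[-0.6,0,0],0]
    - [[-0.6,0,0],0]

```text
time_s: 15.6
tcp_pos: [0.5078, -0.1187, 0.0439]
ee_rot: [[0.079, -0.997, 0.003], [-0.997, -0.079, 0.0], [0.0, -0.003, -1.0]]
wrist_force: [-0.6, -0.4, 0.5]
gripper_width: 0.009
```

```bash
python3 tip.py
```

```text
15.6 [ 0.5078 -0.1187  0.0439] [-0.5958 -0.4064  0.5453] [ 0.0791 -0.9969  0.0001]
grip [(array([0.4972, 0.0124, 0.0942]), 0.62)]
carrier [(array([0.4879, 0.0819, 0.034 ]), 0.87)]
nose px row,col [127.8333 280.75  ] 1274
```

Call:
carry_out:
  steps:
    - [[-0.4,0,0],0]
    - [[-0.6,0,0],0]
    - [[-0.2,0,0],0]
    - [[-0.2,0,0],0]
    - [[-0.2,0,0],0]
    - [[-0.2,0,0],0]
    - [[-0.6,0,0],0]
    - [[-0.8,0,0],0]
    - [[-0.4,0,0],0]
    - [[-0.4,0,0],0]
    - [[-0.4,0,0],0]
    - [[-0.4,0,0],0]
    - [[-0.8,0,0],0]
    - [[-1.0,0,0],0]
    - [[-0.6,0,0],0]
    - [[-0.6,0,0],0]
    - [[-0.6,0,0],0]
    - [[-0.6,0,0],0]

```text
time_s: 17.6
tcp_pos: [0.5074, -0.1127, 0.0439]
ee_rot: [[0.079, -0.997, 0.003], [-0.997, -0.079, 0.0], [0.0, -0.003, -1.0]]
wrist_force: [0.4, 0.7, -1.1]
gripper_width: 0.004
```

```bash
python3 tip.py
```

```text
17.6 [ 0.5074 -0.1127  0.0439] [ 0.3585  0.7227 -1.1011] [ 0.0791 -0.9969  0.0001]
grip [(array([0.4958, 0.0216, 0.0974]), 0.55)]
carrier [(array([0.4876, 0.0908, 0.031 ]), 0.56)]
nose px row,col [125.3333 281.6667] 1237
```

Call:
carry_out:
  steps:
    - [[-0.4,0,0],0]
    - [[-0.6,0,0],0]
    - [[-0.2,0,0],0]
    - [[-0.2,0,0],0]
    - [[-0.2,0,0],0]
    - [[-0.2,0,0],0]
    - [[-0.6,0,0],0]
    - [[-0.8,0,0],0]
    - [[-0.4,0,0],0]
    - [[-0.4,0,0],0]
    - [[-0.4,0,0],0]
    - [[-0.4,0,0],0]
    - [[-0.8,0,0],0]
    - [[-1.0,0,0],0]
    - [[-0.6,0,0],0]
    - [[-0.6,0,0],0]
    - [[-0.6,0,0],0]
    - [[-0.6,0,0],0]

```text
time_s: 19.6
tcp_pos: [0.5069, -0.1067, 0.0439]
ee_rot: [[0.079, -0.997, 0.003], [-0.997, -0.079, 0.0], [0.0, -0.003, -1.0]]
wrist_force: [0.6, -0.4, -0.3]
gripper_width: 0.008
```

```bash
python3 tip.py
```

```text
19.6 [ 0.5069 -0.1067  0.0439] [ 0.647  -0.3981 -0.2587] [ 0.079  -0.9969  0.    ]
grip [(array([0.4973, 0.0278, 0.0964]), 0.55)]
carrier [(array([0.4905, 0.0974, 0.0332]), 0.87)]
nose px row,col [124.9167 282.6667] 1225
```

Call:
carry_out:
  steps:
    - [[-0.4,0,0],0]
    - [[-0.6,0,0],0]
    - [[-0.2,0,0],0]
    - [[-0.2,0,0],0]
    - [[-0.2,0,0],0]
    - [[-0.2,0,0],0]
    - [[-0.6,0,0],0]
    - [[-0.8,0,0],0]
    - [[-0.4,0,0],0]
    - [[-0.4,0,0],0]
    - [[-0.4,0,0],0]
    - [[-0.4,0,0],0]
    - [[-0.8,0,0],0]
    - [[-1.0,0,0],0]
    - [[-0.6,0,0],0]
    - [[-0.6,0,0],0]
    - [[-0.6,0,0],0]
    - [[-0.6,0,0],0]

```text
time_s: 21.6
tcp_pos: [0.5064, -0.1007, 0.0439]
ee_rot: [[0.079, -0.997, 0.003], [-0.997, -0.079, 0.0], [-0.0, -0.003, -1.0]]
wrist_force: [0.0, 0.8, 0.1]
gripper_width: 0.008
```

```bash
python3 tip.py
```

```text
21.6 [ 0.5064 -0.1007  0.0439] [0.0196 0.7536 0.08  ] [ 0.0791 -0.9969 -0.    ]
grip [(array([0.4947, 0.0342, 0.0935]), 0.78)]
carrier [(array([0.4884, 0.1017, 0.0341]), 0.91)]
nose px row,col [179.5    281.1667] 3203
```

Call:
carry_out:
  steps:
    - [[-0.4,0,0],0]
    - [[-0.6,0,0],0]
    - [[-0.2,0,0],0]
    - [[-0.2,0,0],0]
    - [[-0.2,0,0],0]
    - [[-0.2,0,0],0]
    - [[-0.6,0,0],0]
    - [[-0.8,0,0],0]
    - [[-0.4,0,0],0]
    - [[-0.4,0,0],0]
    - [[-0.4,0,0],0]
    - [[-0.4,0,0],0]

```text
time_s: 23.0
tcp_pos: [0.5061, -0.0967, 0.0439]
ee_rot: [[0.079, -0.997, 0.003], [-0.997, -0.079, 0.0], [-0.0, -0.003, -1.0]]
wrist_force: [-0.5, 0.2, 0.1]
gripper_width: 0.008
```

```bash
python3 tip.py; python3 -c "
import cv2,glob,numpy as np
f=[cv2.imread(x)[95:215,200:320] for x in ['pics/scene_17.6.png','pics/scene_19.6.png','pics/scene_21.6.png']+sorted(glob.glob('pics/scene_2[2-4]*.png'))[-1:]]
g=np.vstack([np.hstack(f[:2]),np.hstack(f[2:])]);cv2.imwrite('pics/cmp.png',cv2.resize(g,None,fx=2.5,fy=2.5,interpolation=2))"
```

```text
23.0 [ 0.5061 -0.0967  0.0439] [-0.4696  0.1683  0.0662] [ 0.079  -0.9969 -0.0001]
grip [(array([0.4946, 0.0396, 0.0962]), 0.69)]
carrier [(array([0.4858, 0.1096, 0.0323]), 0.68)]
nose px row,col [123.8333 283.75  ] 1205
```

View pics/cmp.png

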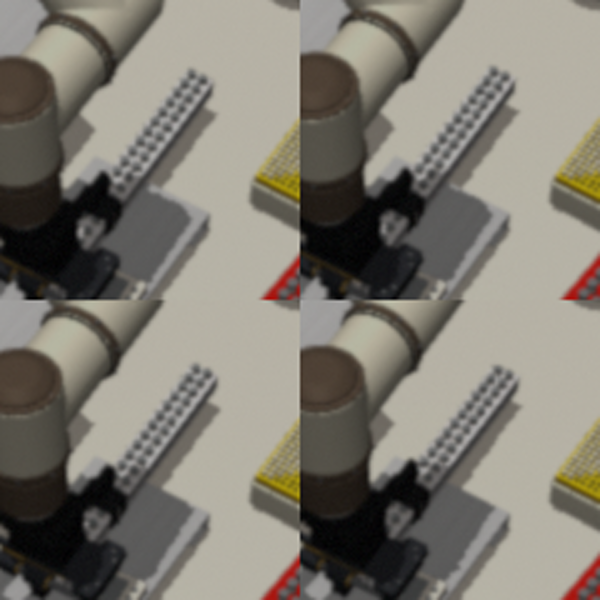

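Call:
carry_out:
  steps:
    - [[-0.4,0,0],0]
    - [[-0.6,0,0],0]
    - [[-0.2,0,0],0]
    - [[-0.2,0,0],0]
    - [[-0.2,0,0],0]
    - [[-0.2,0,0],0]
    - [[-0.6,0,0],0]
    - [[-0.8,0,0],0]
    - [[-0.4,0,0],0]
    - [[-0.4,0,0],0]
    - [[-0.4,0,0],0]
    - [[-0.4,0,0],0]
    - [[-0.8,0,0],0]
    - [[-1.0,0,0],0]
    - [[-0.6,0,0],0]
    - [[-0.6,0,0],0]
    - [[-0.6,0,0],0]
    - [[-0.6,0,0],0]

```text
time_s: 25.0
tcp_pos: [0.5056, -0.0907, 0.0439]
ee_rot: [[0.079, -0.997, 0.003], [-0.997, -0.079, 0.0], [-0.0, -0.003, -1.0]]
wrist_force: [-0.3, -0.0, -0.9]
gripper_width: 0.005
```

```bash
python3 tip.py
```

```text
25.0 [ 0.5056 -0.0907  0.0439] [-0.2915 -0.027  -0.8626] [ 0.0791 -0.9969 -0.    ]
grip [(array([0.493 , 0.0519, 0.1025]), 0.67)]
carrier [(array([0.4891, 0.1112, 0.0315]), 0.95)]
nose px row,col [127.8333 285.    ] 1177
```

Call:
carry_out:
  steps:
    - [[0.5,0,0],0]
    - [[1.5,0,0],0]
    - [[3,0,0],0]
    - [[3,0,-4],0]
    - [[3,0,-9],0]
    - [[3,0,-14],0]
    - [[0,0,-19],0]
    - [[-5,0,-24],0]
    - [[-10,0,-26],0]
    - [[-15,0,-26],0]
    - [[-20,0,-26],0]
    - [[-25,0,-26],0]
    - [[-26,0,-26],0]
    - [[-26,0,-26],0]
    - [[-26,0,-26],0]

```text
time_s: 26.7
tcp_pos: [0.4841, 0.1686, 0.3037]
ee_rot: [[0.08, -0.997, 0.002], [-0.997, -0.08, -0.0], [0.0, -0.002, -1.0]]
wrist_force: [-0.8, -1.3, 0.1]
gripper_width: 0.001
```

Run:
```python
from station import r
import cv2,numpy as np
np.set_printoptions(precision=4,suppress=True)
s=r.sense();print(s['time_s'],s['tcp_pos'])
c='wrist';cal=r.calibration(c);np.savez('pics/cal4.npz',K=cal['camera_matrix'],T=cal['world_from_camera'])
im=r.capture(c);cv2.imwrite(f'pics/{c}4.png',im[:,:,::-1])
for t in ['carrier','grip','edge','index','tail']:
    o=r.place_of(c,t);print(t,[(np.round(d['centre'],4),round(d['confidence'],2)) for d in o[:2]])
m=r.cut_out(c,'carrier');
if m: np.save('pics/m4.npy',m[0]['pixels'])
im2=r.capture('scene');cv2.imwrite('pics/scene4.png',im2[:,:,::-1])
for t in ['carrier','grip','tail','index']:
    o=r.place_of('scene',t);print(t,[(np.round(d['centre'],4),round(d['confidence'],2)) for d in o[:2]])
g=np.hstack([cv2.resize(im[:230,130:400],None,fx=2,fy=2),cv2.resize(im2[95:210,190:315],None,fx=2,fy=4)]);
g=np.hstack([cv2.resize(im[:220,160:360],None,fx=2.2,fy=2.2,interpolation=2),cv2.resize(im2[95:205,205:295],(360,484),interpolation=2)])
cv2.imwrite('pics/v4.png',g[:,:,::-1])
```

```text
26.7 [0.4841 0.1686 0.3037]
carrier [(array([0.4917, 0.114 , 0.0317]), 0.77)]
grip [(array([0.4893, 0.0533, 0.1057]), 0.85)]
edge [(array([0.5183, 0.1147, 0.0313]), 0.82)]
index [(array([0.4925, 0.1116, 0.0299]), 0.22)]
tail []
carrier [(array([0.4903, 0.1105, 0.0326]), 0.9), (array([0.6597, 0.2376, 0.    ]), 0.43)]
grip [(array([0.4916, 0.0542, 0.105 ]), 0.52)]
tail [(array([ 0.5013, -0.0674,  0.0732]), 0.59), (array([ 0.5834, -0.0503,  0.036 ]), 0.4)]
index [(array([0.4924, 0.0419, 0.042 ]), 0.63), (array([0.5469, 0.0303, 0.0003]), 0.5)]
```

View pics/v4.png

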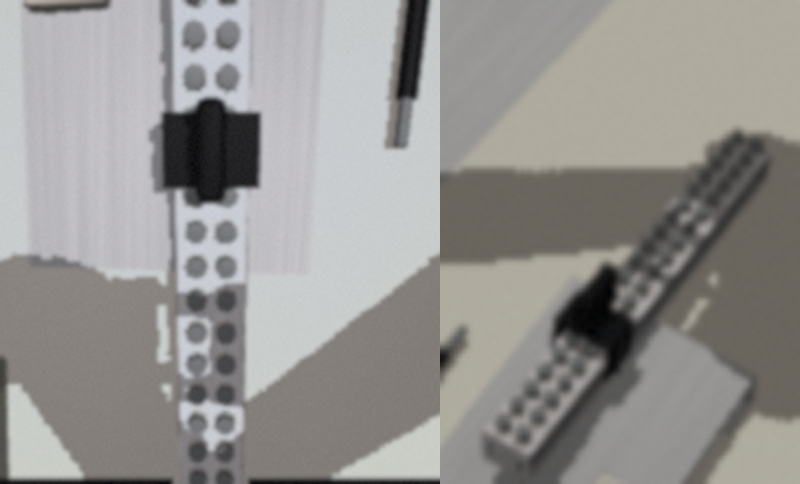

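Call:
carry_out:
  steps:
    - [[5,0.2,0],0]
    - [[10,0.2,0],0]
    - [[15,0.2,0],0]
    - [[16.6,0.2,3],0]
    - [[16.6,0.2,8],0]
    - [[16.6,0.2,13],0]
    - [[16.6,0.2,17],0]
    - [[16.6,0.2,19],0]
    - [[16.6,0.2,19.9],0]
    - [[16.6,0.2,19.9],0]
    - [[16.6,0.2,19.9],0]

```text
time_s: 28.4
tcp_pos: [0.4971, 0.003, 0.1062]
ee_rot: [[0.079, -0.997, 0.006], [-0.997, -0.079, 0.001], [-0.0, -0.006, -1.0]]
wrist_force: [0.3, 0.1, -0.0]
gripper_width: 0.005
```

Run:
```python
from h import *
np.set_printoptions(precision=4,suppress=True)
from station import r
s=r.sense();print(s['tcp_pos'],s['ee_rot'][:,0],s['wrist_force'])
f=np.load('pics/cal4.npz');K,T=f['K'],f['T'];print(T[:3,3])
g=cv2.imread('pics/wrist4.png',0).astype(float)
# edge
P=[]
for u in list(range(172,230))+list(range(278,300)):
    d=np.diff(g[112:130,u]);k=np.argmin(d);P.append((u,112+k+.5,d[k]))
P=np.array(P);P=P[P[:,2]<-25] 
W=ray(K,T,P[:,:2],.032);a=np.polyfit(W[:,0],W[:,1],1);print('edge',a,len(P),np.polyval(a,.4885),(W[:,1]-np.polyval(a,W[:,0])).std())
# tab ends
c=g[30:110,254];print(c.astype(int))
for z in(.115,.12,.125):print(z,ray(K,T,[[254.5,44.5],[254.5,91.8]],z))
m=np.load('pics/m4.npy')
L=[];R=[]
for v in range(100,200):
    w=np.where(m[v])[0]
    if len(w):L.append((w[0],v));R.append((w[-1]+1,v))
for Q in(L,R):
    W=ray(K,T,Q,.055);print(np.polyfit(W[:,1],W[:,0],1))
```

```text
[0.4971 0.003  0.1062] [ 0.0794 -0.9968 -0.0002] [ 0.2942  0.0509 -0.0006]
[0.488  0.1039 0.4651]
edge [-0.1356  0.1905] 38 0.12423820135753688 0.0016331503902855555
[201 198 194 193 191 192 188 188 192 196 201 203 198 175 122  64  25  29
  29  36  32  31  29  30  32  30  31  32  34  30  33  30  27  30  29  33
  31  31  32  27  29  30  31  33  27  28  28  27  30  30  28  31  27  32
  25  30  27  28  29  21  30  74 137 188 203 204 205 203 203 205 205 200
 193 180 177 182 189 193 197 200]
0.115 [[0.4957 0.0317 0.115 ]
 [0.492  0.0775 0.115 ]]
0.12 [[0.4956 0.0327 0.12  ]
 [0.4919 0.0778 0.12  ]]
0.125 [[0.4955 0.0337 0.125 ]
 [0.4919 0.0782 0.125 ]]
[-0.0965  0.5179]
[-0.0692  0.4746]
```

Call:
carry_out:
  steps:
    - [[-0.8,0,0.1],0]
    - [[-1.3,0,0.2],0]
    - [[-1.6,0,0.25],0]
    - [[-2.0,0,0.3],0]
    - [[-2.4,0,0.36],0]
    - [[-2.8,0,0.43],0]
    - [[-3.2,0,0.5],0]
    - [[-3.6,0,0.55],0]
    - [[-4.0,0,0.6],0]
    - [[-4.4,0,0.67],0]
    - [[-4.8,0,0.73],0]
    - [[-5.2,0,0.8],0]
    - [[-5.6,0,0.86],0]
    - [[-6.0,0,0.92],0]
    - [[-6.4,0,0.98],0]
    - [[-6.8,0,1.05],0]
    - [[-7.1,0,1.1],0]
    - [[-7.4,0,1.15],0]
    - [[-7.4,0,1.15],0]

```text
time_s: 30.3
tcp_pos: [0.4913, 0.0771, 0.0946]
ee_rot: [[0.08, -0.997, 0.006], [-0.997, -0.08, 0.001], [-0.0, -0.006, -1.0]]
wrist_force: [0.1, -0.6, 0.4]
gripper_width: 0.005
```

Run:
```python
from station import r
import cv2,numpy as np
np.set_printoptions(precision=4,suppress=True)
s=r.sense();print(s['time_s'],s['tcp_pos'],s['wrist_force'])
im=r.capture('scene');cv2.imwrite('pics/scene5.png',im[:,:,::-1])
for t in ['carrier','grip','index','tail']:
    o=r.place_of('scene',t);print(t,[(np.round(d['centre'],4),round(d['confidence'],2)) for d in o[:2]])
```

```text
30.3 [0.4913 0.0771 0.0946] [ 0.143  -0.6242  0.3516]
carrier [(array([0.4887, 0.1127, 0.0302]), 0.76)]
grip [(array([0.4876, 0.1113, 0.0943]), 0.46)]
index [(array([0.4869, 0.0994, 0.0295]), 0.45)]
tail [(array([ 0.5015, -0.0729,  0.0718]), 0.56)]
```

Call:
carry_out:
  steps:
    - [[-0.2,0,0.03],0]
    - [[-0.5,0,0.08],0]
    - [[-0.8,0,0.13],0]
    - [[-0.9,0,0.14],0]
    - [[-0.9,0,0.14],0]
    - [[-0.5,0,0.0],0]
    - [[1,0,-2],0]
    - [[1,0,-7],0]
    - [[1,0,-12],0]
    - [[-2,0,-17],0]
    - [[-6,0,-21],0]
    - [[-9,0,-21],0]
    - [[-9,0,-21],0]
    - [[-9,0,-21],0]

```text
time_s: 31.95
tcp_pos: [0.4826, 0.1668, 0.3048]
ee_rot: [[0.081, -0.997, 0.006], [-0.997, -0.081, 0.001], [-0.001, -0.006, -1.0]]
wrist_force: [0.0, -0.1, -0.1]
gripper_width: 0.008
```

Run:
```python
from station import r
from h import *
np.set_printoptions(precision=4,suppress=True)
s=r.sense();print(s['time_s'],s['tcp_pos'])
c='wrist';cal=r.calibration(c);K,T=cal['camera_matrix'],cal['world_from_camera'];np.savez('pics/cal6.npz',K=K,T=T);print(T[:3,3])
im=r.capture(c);cv2.imwrite(f'pics/{c}6.png',im[:,:,::-1])
for t in ['grip','edge','index','carrier']:
    o=r.place_of(c,t);print(t,[(np.round(d['centre'],4),round(d['confidence'],2)) for d in o[:2]])
im2=r.capture('scene');cv2.imwrite('pics/scene6.png',im2[:,:,::-1])
for t in ['carrier','grip','tail','index']:
    o=r.place_of('scene',t);print(t,[(np.round(d['centre'],4),round(d['confidence'],2)) for d in o[:2]])
r.capture('top')
for t in ['carrier','grip','tail','index']:
    o=r.place_of('top',t);print(t,[(np.round(d['centre'],4),round(d['confidence'],2)) for d in o[:2]])
g=np.hstack([cv2.resize(im[60:220,180:340],(480,480),interpolation=2),cv2.resize(im2[115:195,220:272],(312,480),interpolation=2)])
cv2.imwrite('pics/v6.png',g[:,:,::-1])
```

```text
31.95 [0.4826 0.1668 0.3048]
[0.4861 0.1019 0.4661]
grip [(array([0.4812, 0.1223, 0.0972]), 0.83)]
edge [(array([0.515 , 0.1128, 0.0316]), 0.86)]
index []
carrier [(array([0.4902, 0.1113, 0.0313]), 0.86)]
carrier [(array([0.4869, 0.1141, 0.0316]), 0.7)]
grip [(array([0.4892, 0.121 , 0.0953]), 0.51)]
tail [(array([ 0.5028, -0.0699,  0.0744]), 0.79)]
index [(array([0.4854, 0.1103, 0.032 ]), 0.67)]
carrier [(array([0.4895, 0.1086, 0.0346]), 0.66)]
grip [(array([0.4895, 0.1168, 0.0936]), 0.5)]
tail [(array([ 0.5029, -0.0756,  0.0775]), 0.63)]
index [(array([0.4857, 0.1142, 0.0309]), 0.46)]
```

View pics/v6.png

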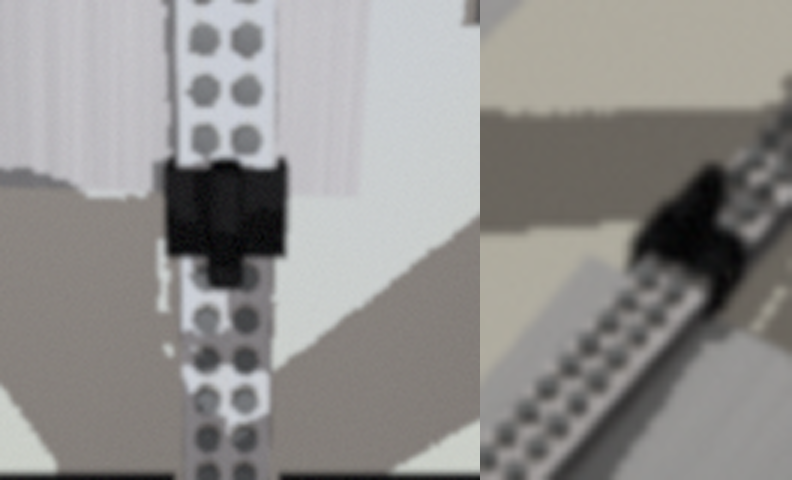

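Run:
```python
from h import *
np.set_printoptions(precision=4,suppress=True)
f=np.load('pics/cal6.npz');K,T=f['K'],f['T']
g=cv2.imread('pics/wrist6.png',0).astype(int)
print('edge R',ray(K,T,[[282,124.7],[296,125]],.032), g[118:132,[285,293]].T, g[115:132,[218,228]].T)
th=.158;e=.1107
# tab top ends for index at edge: s=+-.023,h=.081
for s,v in((-.023,113.3),(.023,155.7)):
    z=.032-s*np.sin(th)+.081*np.cos(th); y=e+s*np.cos(th)+.081*np.sin(th)
    print(s,'expect y',y,'seen',ray(K,T,[[255,v]],z))
# bridge flat: rows of its ends, h=.046
print(g[108:160,240],g[108:160,255])
```

```text
edge R [[0.4522 0.1086 0.032 ]
 [0.4335 0.1075 0.032 ]] [[195 194 194 195 197 195 198 199 204 204 205 205 206 205]
 [196 196 195 197 194 196 197 199 201 205 204 205 204 206]] [[192 191 193 191 191 192 193 192 198 199 182 152 136 133 134 134 136]
 [189 189 190 189 190 188 188 189 185 179 164 144 133 134 134 133 133]]
-0.023 expect y 0.10073130747510872 seen [[0.4888 0.0978 0.1156]]
0.023 expect y 0.14615832895074476 seen [[0.4851 0.144  0.1084]]
[191 192 192 192 192 188 169 125  69  38  26  29  30  31  33  28  35  30
  30  31  30  30  28  29  26  19  19  14  10  19  12   7  17   8  17  14
  45  94 137 162 168 170 169 166 163 163 161 163 161 161 161 160] [200 202 200 187 143  80  26   9  14  19  22  27  27  28  29  32  24  29
  23  29  29  28  28  27  29  29  30  29  27  21  18  10  15  13  14  11
  19  14  17   6  14  20  22  25  25  25  25  51 102 147 172 178]
```

```bash
python3 -c "
from station import r
print(r.sense()['wrist_force']);print(r.finish_job())"
```

```text
[ 0.1175928   0.02217451 -0.1725567 ]
the job is handed in; nothing more can be done
None
```

I pushed the carrier about 67 mm out over the riser's edge and slid its handle to the edge. The job was handed in at about 32 s, with the arm clear of everything.

- **Tipping:** The last stretch went in 2 mm nudges, easing off after each. The carrier tipped by itself in the last group of three nudges. The tail rose about 27 mm, a tilt of roughly 0.15 rad, and it stayed tipped when the arm moved away.
- **Handle:** I pushed the tab's tail end down the slope with the shut fingers. The carrier did not visibly move while I did this.
- **Index at the edge:** Estimates put it between 2.5 mm short and about 4 mm past. My measurement of the tab ends in the last wrist picture gave −2.5 mm, and the finger travel gave about −1.5 mm. The networks ranged from about −4 mm to +4 mm. I left it there because the two more precise estimates are well inside the 7 mm limit.

**Not checked:**
- The nose force can't be measured directly. Because of the small nudges, the balance point should be at most about 4 mm past the edge, not counting any shift from the handle's own weight.
- I did not re-measure the bystanders. The arm never knowingly touched any of them.
- One edge fit on a shadowed picture was wrong, so I dropped it. The edge line I used agreed with the last view.

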